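# Clear the centrifuge lid and hold it just below its spring's balance point

### The arm

A 6-joint arm with a two-finger parallel gripper is mounted at the origin on the work surface. World frame = base frame: x ahead of the robot, y to its left, z up, the work surface at z = 0. Lengths are in mm, angles in rad, forces in N, time in s.
With the tool pointing down it reaches from about 350 to 775 mm from the base axis. Payload 7.3 kg.
Tool frame: the origin (TCP) lies between the finger pads; the fingertips stand 25 mm ahead of it and the grasp point (between the pads) lies 6 mm ahead of it; z points along the fingers, y is the line along which they close (so a half turn about z gives the same grasp; the last joint's range is limited). The gripper opens to 92 mm and grips with 3 to 60 N. Pads are 19 mm wide; open, the fingers measure 130 mm over their backs; the gripper's body (75 mm by 190 mm) begins 47 mm behind the grasp point.
Start: joints at [1.05, 0.342, 1.524, -0, 1.275, -0.146], TCP at [192.181, 488.578, 251.741] pointing down, gripper open.
Joint ranges: [-2.53, 2.53], [-0.77, 2.02], [0.04, 2.7], [-1, 4.14], [0.28, 2.66], [-3.11, 3.11]. Speed limits (rad/s): [2.57, 2.57, 3.14, 3.14, 3.14, 3.14].

### API

Orientations are given as [roll, pitch, yaw] about the fixed x, y, z axes, in that order (R = Rz(yaw) Ry(pitch) Rx(roll)).
In Python, from plant import bot gives the robot as it stands.
- The arm moves only by the tool play_rows, never from a script. Its argument "commands" is a list of rows, each an object of numbers: "x", "y", "z": the shift along the tool's x, y, z in m; "twist": the turn about the tool's z in degrees. In form: [{"x": .., "y": .., "z": .., "twist": ..}, ...]. A call has exactly 8 rows; each row is the pose to reach, as a shift and turn from the pose commanded when the call began, along the tool's axes at that moment; what a row does not reach only later rows make up. A row lasts 1/10 s, in which the tool goes at most 50 mm and 8.59 degrees, less where a joint would pass 70% of its speed; a pose out of reach is approached as far as the arm can. A call with a gripper value outside its range is refused whole. "jaw" is the closure, from 0 (fully open) to 1 (shut), set as the call begins (left out, the last holds). The fingers move at their own pace and stop on an object; the grip force is fixed at half the most. Time passes only in rows, so rows that repeat a pose let the fingers close, or fill a call up. It gives the time, the measured TCP pose, the force, the opening and the grip force at its end, in the units of the state.
- bot.get_obs(): the state, without advancing time (a new reading comes with each control period).
- bot.capture(name): name is "side" or "top" or "wrist"; returns a dict with "pixels" (400x640x3 uint8, red, green, blue), "fx", "fy", "cx", "cy" (pixels), "k1" (the pictures are not rectified: a ray, as slopes to the right and down, at radius r is drawn at 1 + k1 r^2 times it, then the intrinsics apply), "eye" and "rotation" of the camera in the world. Camera axes: x right, y down, z forward; pixel columns grow to the right and rows downward; lengths in mm; the calibration is good to about 2 mm. A picture is of the moment at which its call begins. There is no depth.
- bot.close_job(): hands the job in; it is judged then, once.
The state is a dict: "time": time; "joint_positions": joint angles; "dq": joint speeds; "tau": joint torques, N m; "tool_pos": TCP position; "tcp_rot": TCP orientation; "contact_force": force on the tool from outside, world axes, zero at the start; "moment": the same for the moment, N m; "grip_width": finger opening in mm; "finger_force": force on a finger pad.
Only numpy, scipy, OpenCV 4.12 (cv2) and the standard library are available. Lean on these libraries where they do the work, as an engineer would, in place of code of your own. Each camera call takes 0.05 s, during which the arm holds its last target. There are 200 camera calls.

### The job

The lid spring of the benchtop centrifuge is about to be re-tensioned: first take the slide box off the lid and set it down flat in the steel specimen tray, without dropping it. Then raise the lid by its front grip until it is a few degrees past the point where the spring balances it, ease it back to a few degrees below that point, where it would fall shut if let go, and finish while still holding it there by the grip. Do not let the lid slam or spring up to its stop, and leave the other things on the table where they stand.

Things in the scene. Friction and masses are not known exactly. Their poses are not given: they have to be found in the camera images.
- centrifuge: Benchtop centrifuge, white and grey housing 290 (x) x 240 (y) x 156 mm high, fixed to the table. Origin: under the middle of the housing, at table height. Its front (keypad, dials) looks along its own -x, the lid's hinge runs along its own y. The flat top of the shut lid lies 156 mm above the table and reaches from 6 mm to 185 mm in front of the hinge axis, 236 mm wide. Turned by up to about 0.35 rad either way; it may stand left or right of the tray.
- lid_hinge (a point): Middle of the lid's hinge axis: 40 mm behind (own +x) the housing's middle, 142 mm above the table. Its axes are those of the centrifuge.
- lid (a joint): Angle of the lid: 0 shut and level, grows as the front edge rises, hard stop at 1.25 rad. A torsion spring carries most of the lid's weight (0.9 kg), and the hinge has almost no friction. The balance point is at 0.80 rad (46 degrees): below it the lid falls shut when let go, above it the spring throws it open. Very little force is needed on the grip: about 1 N up to lift it when shut, none at 0.80 rad, about 0.14 N for each 0.05 rad away from it. 1 degree is 0.0175 rad.
- lid_grip (a point): The lid's front grip (lid_c1 in the rules): a black tongue standing 52 mm out from the middle of the lid's front edge in the plane of the lid, 36 mm wide (own y, flat sides to pinch), 16 mm thick (own z). This point: mid width and thickness, 212 mm in front of the hinge axis, level with it when shut; turns with the lid. The tongue can turn between fingers that pinch its sides.
- slide_box: Shut grey slide box, 100 (own x) x 48 (own y) x 35 mm high, 110 to 230 g, lying flat on the lid at the start, turned any way within 0.6 rad of the centrifuge. Origin: centre of its underside.
- tray: Shallow open steel specimen tray, 220 (own x) x 160 (own y) x 20 mm high, walls and floor 5 mm thick, fixed and empty. Origin: centre of its underside on the table.
- vial_a: Glass vial with blue cap, diameter 28 mm, 70 mm high, standing beside the centrifuge; origin under its middle. Bystander.
- vial_b: Glass vial with blue cap, diameter 32 mm, 85 mm high, standing at the other side of the centrifuge; origin under its middle. Bystander.
- tube_rack: Clear rack of capped tubes, 50 (x) x 130 (y) x 90 mm high, on the near side between centrifuge and tray; origin under its middle. Bystander.
- dishes: Stack of three petri dishes, diameter 92 mm, 42 mm high, on the near side of the tray; origin under its middle. Bystander.
- forceps: Steel forceps, 125 mm long (own x), 6 mm high, lying on the near side of the tray; origin under its middle. Bystander.
- jar: Glass jar with black lid, diameter 68 mm, 100 mm high, standing towards the back between centrifuge and tray; origin under its middle. Bystander.
Mind the look-alikes: they are no part of the job. There is more than one size of the slide_box; the job needs the smaller.

How it is judged:
By the outcome, as a careful person would: the job done as asked, in the order asked, and still so for the second after the job is handed in, while the arm keeps its last pose, push and grip.
It also fails if it takes over 61 s, if anything falls off the work surface, if the arm or the gripper's body presses on something with over 40 N, if the wrist force passes 120 N, or if a joint passes its speed limit or range.

## Working session

There is one attempt and no reset: what is moved stays moved. The work goes in short steps, Python scripts to look and compute and a tool call to move; the robot and the scene stay as the last step left them, time stands still between calls to the robot, and variables do not carry over. Pictures are saved under pics/ and viewed, at most 10 in all, crops included, and the job is handed in when it is done.

Besides the shell and the picture viewer there is one more tool, called in YAML: its name, and indented under it one key for each argument. play_rows: Moves the arm, as the interface text tells. Its arguments: {"type":"object","properties":{"commands":{"type":"array"},"jaw":{"type":"number"}},"required":["commands"]}

```bash
mkdir -p pics; ls; cat > h.py <<'E'
import numpy as np, cv2, pickle
from plant import bot
def snap(n,f):
    c=bot.capture(n); pickle.dump(c,open(f'pics/{f}.pkl','wb')); cv2.imwrite(f'pics/{f}.png',c['pixels'][:,:,::-1]); return c
def load(f): return pickle.load(open(f'pics/{f}.pkl','rb'))
def ray(c,uv):
    d=np.array([(uv[0]-c['cx'])/c['fx'],(uv[1]-c['cy'])/c['fy']]); s=d.copy()
    for _ in range(20): s=d/(1+c['k1']*(s@s))
    v=np.array(c['rotation'])@np.array([s[0],s[1],1.]); return np.array(c['eye']),v/np.linalg.norm(v)
def onz(c,uv,z):
    e,v=ray(c,uv); return e+v*(z-e[2])/v[2]
def proj(c,P):
    p=np.array(c['rotation']).T@(np.array(P,float)-np.array(c['eye'])); s=p[:2]/p[2]; s=s*(1+c['k1']*(s@s))
    return np.array([s[0]*c['fx']+c['cx'],s[1]*c['fy']+c['cy']])
E
python3 - <<'E'
from h import *
for n in('top','side'):
    c=snap(n,n+'0'); print(n,c['fx'],c['k1'],c['eye'],np.round(c['rotation'],2).tolist())
o=bot.get_obs(); print(o)
E
```

```text
pics
top 465.7574694105617 -0.08948832923044646 [ 453.19046778   -1.64047496 1216.4475932 ] [-3.07, -0.03, -1.57]
side 394.66316907569296 -0.010045934967313982 [  50.86238138 -577.38457278  866.94527563] [-2.37, -0.02, -0.72]
{'time': 0.1, 'joint_positions': array([ 1.04999764e+00,  3.42653771e-01,  1.52491856e+00, -2.04358298e-05,
        1.27538817e+00, -1.46029056e-01]), 'dq': array([ 5.49443219e-05, -4.62023532e-04, -4.81196749e-03, -1.03945646e-03,
       -5.76089360e-04,  4.34039126e-04]), 'tau': array([ 5.18627203e-04, -4.32007778e+01, -2.44691348e+01,  7.18602701e-02,
        5.26497304e-02, -3.89400998e-05]), 'tool_pos': array([192.01577709, 488.27597654, 251.11508036]), 'tcp_rot': array([-3.14023652e+00, -1.79701662e-04,  2.76682886e+00]), 'contact_force': array([ 0.89174775, -0.02325771, -0.31960488]), 'moment': array([ 0.02217689, -0.02545491,  0.02223693]), 'finger_force': 0.0, 'grip_width': 91.45699500012459}
```

View pics/top0.png

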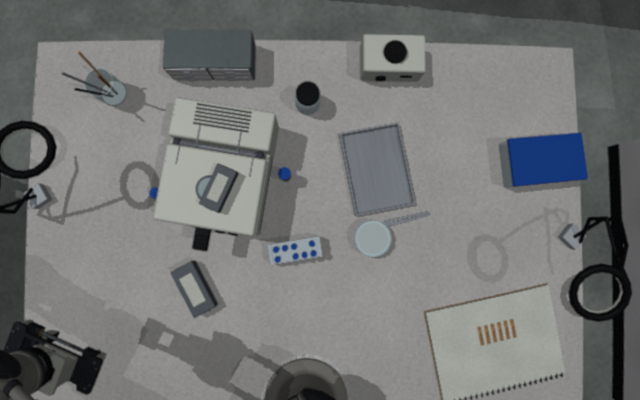

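View pics/side0.png

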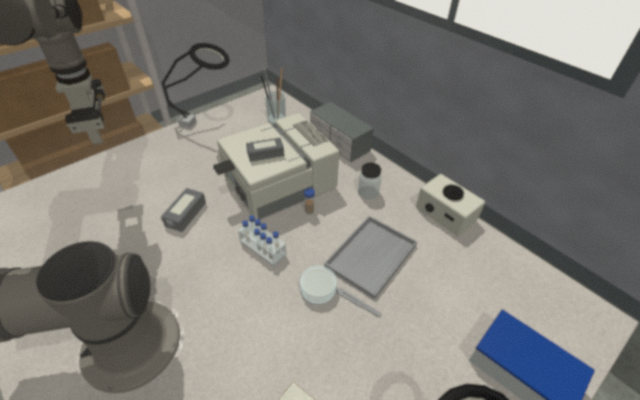

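The top view shows the centrifuge at about (218,165), with the slide box on its lid at (217,187) and the grip at (202,238). The tray is at (377,169), and a look-alike box lies on the table at (194,288). The side view agrees.

```bash
cat >> h.py <<'E'
from scipy.spatial.transform import Rotation as Ro
_l=load
def fix(c):
    c=dict(c)
    if np.shape(c['rotation'])==(3,): c['rotation']=Ro.from_euler('xyz',c['rotation']).as_matrix()
    return c
def load(f): return fix(_l(f))
E
python3 - <<'E'
from h import *
c=load('top0'); im=c['pixels'][:,:,::-1]
crop=im[85:260,140:300]; cv2.imwrite('pics/crop1.png',cv2.resize(crop,None,fx=3.4,fy=3.4,interpolation=cv2.INTER_CUBIC))
print(proj(c,[192,488,251]))
g=im.max(2)
# grip
def rect(mask,x0,y0,x1,y1,z):
    m=np.zeros_like(mask); m[y0:y1,x0:x1]=mask[y0:y1,x0:x1]
    cs=cv2.findContours(m,0,2)[0]; k=max(cs,key=cv2.contourArea); r=cv2.minAreaRect(k)
    b=cv2.boxPoints(r); P=np.array([onz(c,p,z) for p in b])
    e=[P[1]-P[0],P[2]-P[1]]; print(np.round(r[0],1),'ctr',P.mean(0).round(1),[ (round(np.linalg.norm(v),1),round(np.arctan2(v[1],v[0]),3)) for v in e],'hull',cv2.contourArea(k))
    return b
M=lambda a:(a*255).astype(np.uint8)
print('grip');print(rect(M(g<50),185,220,220,255,142))
print('box');rect(M(g<125),195,160,245,215,191)
print('decoy');rect(M(g<110),165,255,225,325,35)
print('tray');rect(M((g<155)),335,118,420,220,20)
for n,(x0,y0,x1,y1),z in(('vialL',(145,180,162,203),78),('vialR',(275,162,295,185),78)):
    m=(im[:,:,0].astype(int)-im[:,:,2]>60); ys,xs=np.where(m[y0:y1,x0:x1]); print(n,onz(c,(xs.mean()+x0,ys.mean()+y0),z).round())
print('lid corners TL,TR,BR,BL guess')
for p in((168,146),(271,151),(262,235),(155,219)): print(p,onz(c,p,156).round())
E
```

```text
[ 70.7626724  347.83732383]
grip
[201.1 238.7] ctr [417.9 240.3 142. ] [(np.float64(47.9), np.float64(-0.17)), (np.float64(33.7), np.float64(-1.748))] hull 270.5
[[192.05661 247.6981 ]
 [195.91699 227.10942]
 [210.22644 229.79243]
 [206.36606 250.38112]]
box
[216.9 187.2] ctr [533.1 196.5 191. ] [(np.float64(102.2), np.float64(-0.413)), (np.float64(91.0), np.float64(-1.998))] hull 1512.0
decoy
[197.5 289.1] ctr [288.1 271.9  35. ] [(np.float64(85.9), np.float64(-1.079)), (np.float64(144.9), np.float64(-2.64))] hull 1762.5
tray
[377.  168.5] ctr [ 598.4 -184.8   20. ] [(np.float64(222.0), np.float64(-1.559)), (np.float64(265.8), np.float64(3.127))] hull 8484.0
vialL [528. 376.  78.]
vialR [577.  54.  78.]
lid corners TL,TR,BR,BL guess
(168, 146) [630. 319. 156.]
(271, 151) [620.  81. 156.]
(262, 235) [428.  99. 156.]
(155, 219) [462. 344. 156.]
```

View pics/crop1.png

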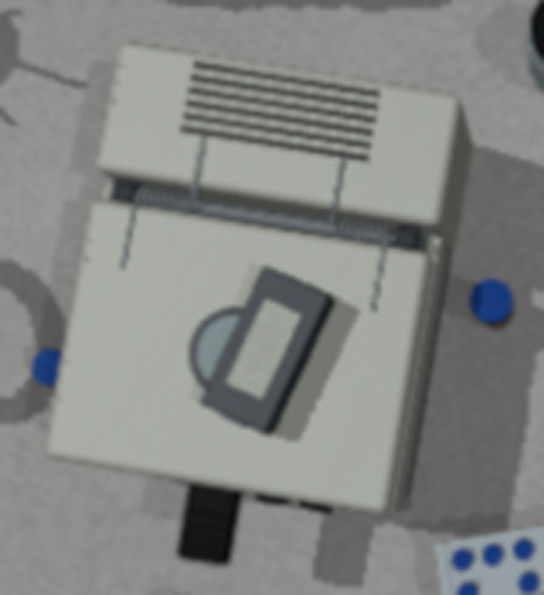

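The crop shows the box top with corners near crop pixels (265,268), (330,297), (268,432) and (203,403), and its label centred at (263,347). The grip tongue sits below the lid edge at (210,523).

```bash
python3 - <<'E'
from h import *
c=load('top0')
f=lambda p:(p[0]/3.4+140-.35,p[1]/3.4+85-.35)
def q(ps,z):
    P=np.array([onz(c,p,z) for p in ps]); 
    print('ctr',P.mean(0).round(1),'edges',[(np.linalg.norm(P[i-3]-P[i]).round(1),round(np.arctan2(*(P[i-3]-P[i])[1::-1]),3)) for i in range(4)])
    return P
print('boxtop');q([f(p) for p in((265,268),(330,297),(268,432),(203,403))],191)
print('label');q([f(p) for p in((265,298),(300,313),(262,398),(226,378))],191)
print('lid');q([f(p) for p in((97,202),(427,252),(385,510),(50,455))],156)
print('tray');q([(339,133),(399,124),(415,205),(355,216)],20)
print('grip');q([(195.9,227.1),(210.2,229.8),(206.4,250.4),(192.1,247.7)],150)
print('rack',onz(c,(296,249),90),'jar',onz(c,(308,92),100),'dish',onz(c,(373,238),42))
E
```

```text
boxtop
ctr [532.3 193.9 191. ] edges [(np.float64(46.7), np.float64(-1.985)), (np.float64(96.1), np.float64(2.726)), (np.float64(46.5), np.float64(1.16)), (np.float64(96.3), np.float64(-0.413))]
label
ctr [534.3 196.1 191. ] edges [(np.float64(25.0), np.float64(-1.97)), (np.float64(60.3), np.float64(2.737)), (np.float64(26.9), np.float64(1.073)), (np.float64(57.7), np.float64(-0.436))]
lid
ctr [532.1 219.2 156. ] edges [(np.float64(227.1), np.float64(-1.718)), (np.float64(175.3), np.float64(2.992)), (np.float64(228.5), np.float64(1.416)), (np.float64(173.5), np.float64(-0.157))]
tray
ctr [ 595.3 -184.4   20. ] edges [(np.float64(160.1), np.float64(-1.41)), (np.float64(216.3), np.float64(-2.958)), (np.float64(159.0), np.float64(1.753)), (np.float64(219.7), np.float64(0.188))]
grip
ctr [418.2 238.4 150. ] edges [(np.float64(33.4), np.float64(-1.749)), (np.float64(47.5), np.float64(2.973)), (np.float64(33.4), np.float64(1.394)), (np.float64(47.6), np.float64(-0.167))]
rack [392.77484047  23.29770729  90.        ] jar [775.20922856  -3.72348404 100.        ] dish [ 417.99064378 -169.52464024   42.        ]
```

```bash
cat >> h.py <<'E'
def go(P,yang=None):
    """tool-axis shift (m) to world TCP P; twist (deg) so that tool y lies at world angle yang"""
    o=bot.get_obs(); R=Ro.from_euler('xyz',o['tcp_rot']).as_matrix()
    d=R.T@(np.array(P,float)-o['tool_pos'])/1000
    a=np.arctan2(R[1,1],R[0,1]); t=0
    if yang is not None:
        t=(yang-a+np.pi/2)%np.pi-np.pi/2
    print('t',o['time'],'tcp',o['tool_pos'].round(1),'yang',a.round(3),'shift',d.round(4),'twist',round(-np.degrees(t),1),'F',np.round(o['contact_force'],1),'w',round(o['grip_width'],1))
E
python3 -c "
from h import *
go([533,195,260],1.15)"
```

```text
t 0.1 tcp [192.  488.3 251.1] yang 1.196 shift [-0.4247 -0.1481 -0.0088] twist 2.6 F [ 0.9 -0.  -0.3] w 91.5
```

play_rows:
  commands:
    - {"x":-0.02,"y":-0.007,"z":-0.009,"twist":0}
    - {"x":-0.05,"y":-0.018,"z":-0.009,"twist":0}
    - {"x":-0.09,"y":-0.032,"z":-0.009,"twist":1}
    - {"x":-0.13,"y":-0.046,"z":-0.009,"twist":1}
    - {"x":-0.17,"y":-0.06,"z":-0.009,"twist":2}
    - {"x":-0.21,"y":-0.074,"z":-0.009,"twist":2.6}
    - {"x":-0.25,"y":-0.088,"z":-0.009,"twist":2.6}
    - {"x":-0.29,"y":-0.102,"z":-0.009,"twist":2.6}
  jaw: 0

```text
time: 0.9
tool_pos: [425.6, 286.1, 260.4]
tcp_rot: [-3.141, -0.0, 2.721]
contact_force: [0.2, 0.3, -0.1]
grip_width: 92.0
finger_force: 0.0
```

```bash
python3 -c "
from h import *
go([533,195,260],1.15)"
```

```text
t 0.9 tcp [425.6 286.1 260.4] yang 1.151 shift [-0.1352 -0.0394  0.0004] twist 0.0 F [ 0.2  0.3 -0.1] w 92.0
```

play_rows:
  commands:
    - {"x":-0.035,"y":-0.01,"z":0}
    - {"x":-0.07,"y":-0.02,"z":0}
    - {"x":-0.1,"y":-0.03,"z":0}
    - {"x":-0.125,"y":-0.037,"z":0}
    - {"x":-0.135,"y":-0.04,"z":0}
    - {"x":-0.135,"y":-0.04,"z":0}
    - {"x":-0.135,"y":-0.04,"z":0}
    - {"x":-0.135,"y":-0.04,"z":0}

```text
invalid input at $.commands[0]: expected keys x, y, z, twist
```

```bash
python3 -c "
from h import *
c=snap('wrist','w1'); go([533,195,186],1.15); c=load('w1')
for p in((534,195,191),(418,238.4,150)): print(proj(c,p))
print(c['eye'])"
```

```text
t 0.95 tcp [430.2 282.4 260.3] yang 1.147 shift [-0.1294 -0.0373  0.0748] twist -0.2 F [ 4.3 -3.9 -0. ] w 91.8
[271.36186243 381.61220235]
[263.9019148  219.61246252]
[364.92508165 312.68985962 393.46694583]
```

View pics/w1.png

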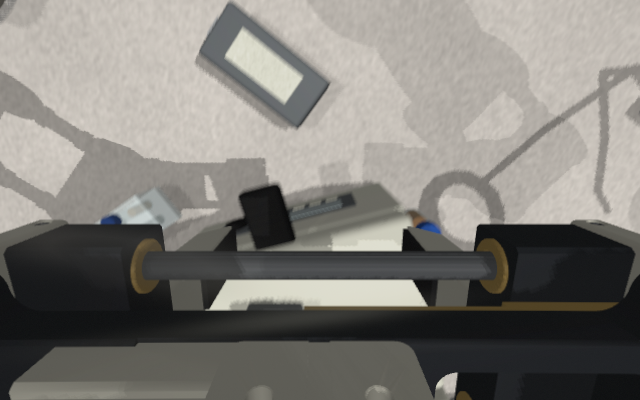

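The wrist picture shows the grip tongue at (267,215), against a predicted (264,220), so the calibration and the measured pose agree. The decoy box is at (262,65).

play_rows:
  commands:
    - {"x":-0.035,"y":-0.01,"z":0,"twist":0}
    - {"x":-0.07,"y":-0.02,"z":0,"twist":0}
    - {"x":-0.1,"y":-0.03,"z":0,"twist":0}
    - {"x":-0.12,"y":-0.036,"z":0,"twist":0}
    - {"x":-0.129,"y":-0.037,"z":0,"twist":0}
    - {"x":-0.129,"y":-0.037,"z":0.02,"twist":0}
    - {"x":-0.129,"y":-0.037,"z":0.035,"twist":0}
    - {"x":-0.129,"y":-0.037,"z":0.04,"twist":0}

```text
time: 1.75
tool_pos: [526.1, 201.5, 218.9]
tcp_rot: [-3.14, -0.003, 2.722]
contact_force: [0.4, 0.0, -0.2]
grip_width: 91.8
finger_force: 0.0
```

```bash
python3 -c "
from h import *
c=snap('top','t2'); snap('side','s2'); go([533,195,187],1.15)
a=c['pixels'][120:270,140:300,::-1]; cv2.imwrite('pics/c2.png',cv2.resize(a,None,fx=3.4,fy=3.4))
s=load('s2')['pixels'][100:230,190:350,::-1]; cv2.imwrite('pics/c2.png',np.vstack([cv2.resize(a,(480,300)),cv2.resize(s,(480,300))]))"
```

```text
t 1.85 tcp [526.7 201.6 220.1] yang 1.151 shift [-0.0085 -0.0034  0.0331] twist 0.1 F [ 0.3  0.5 -0.2] w 91.4
```

View pics/c2.png

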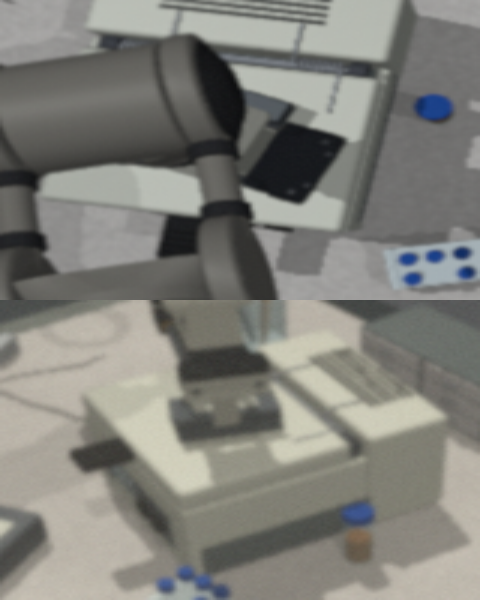

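The gripper straddles the box, with the box visible between its fingers. Now descending to grasp it.

play_rows:
  commands:
    - {"x":-0.004,"y":-0.002,"z":0,"twist":0}
    - {"x":-0.008,"y":-0.003,"z":0.005,"twist":0}
    - {"x":-0.008,"y":-0.003,"z":0.013,"twist":0}
    - {"x":-0.008,"y":-0.003,"z":0.02,"twist":0}
    - {"x":-0.008,"y":-0.003,"z":0.027,"twist":0}
    - {"x":-0.008,"y":-0.003,"z":0.031,"twist":0}
    - {"x":-0.008,"y":-0.003,"z":0.033,"twist":0}
    - {"x":-0.008,"y":-0.003,"z":0.033,"twist":0}

```text
time: 2.65
tool_pos: [533.3, 195.1, 187.4]
tcp_rot: [-3.141, -0.0, 2.722]
contact_force: [0.5, -0.6, -0.5]
grip_width: 91.5
finger_force: 0.0
```

play_rows:
  commands:
    - {"x":0,"y":0,"z":0,"twist":0}
    - {"x":0,"y":0,"z":0,"twist":0}
    - {"x":0,"y":0,"z":0,"twist":0}
    - {"x":0,"y":0,"z":0,"twist":0}
    - {"x":0,"y":0,"z":0,"twist":0}
    - {"x":0,"y":0,"z":0,"twist":0}
    - {"x":0,"y":0,"z":0,"twist":0}
    - {"x":0,"y":0,"z":0,"twist":0}
  jaw: 1

```text
time: 3.45
tool_pos: [533.5, 195.2, 187.8]
tcp_rot: [3.141, 0.0, 2.721]
contact_force: [-0.2, 1.6, -0.6]
grip_width: 47.9
finger_force: 30.0
```

play_rows:
  commands:
    - {"x":0,"y":0,"z":-0.005,"twist":0}
    - {"x":0,"y":0,"z":-0.015,"twist":0}
    - {"x":0,"y":0,"z":-0.03,"twist":0}
    - {"x":0,"y":0,"z":-0.045,"twist":0}
    - {"x":0,"y":0,"z":-0.06,"twist":0}
    - {"x":0,"y":0,"z":-0.07,"twist":0}
    - {"x":0,"y":0,"z":-0.075,"twist":0}
    - {"x":0,"y":0,"z":-0.075,"twist":0}

```text
time: 4.25
tool_pos: [533.7, 195.1, 263.4]
tcp_rot: [3.141, 0.001, 2.721]
contact_force: [-0.7, -0.1, -1.6]
grip_width: 47.6
finger_force: 30.0
```

```bash
python3 -c "
from h import *
go([596,-184,262],1.741)"
```

```text
t 4.25 tcp [533.7 195.1 263.4] yang 1.151 shift [-0.2116 -0.3207  0.0014] twist -33.8 F [-0.7 -0.1 -1.6] w 47.6
```

play_rows:
  commands:
    - {"x":-0.008,"y":-0.012,"z":0,"twist":-1}
    - {"x":-0.024,"y":-0.036,"z":0,"twist":-3}
    - {"x":-0.042,"y":-0.064,"z":0,"twist":-6}
    - {"x":-0.06,"y":-0.091,"z":0,"twist":-9}
    - {"x":-0.078,"y":-0.118,"z":0,"twist":-12}
    - {"x":-0.096,"y":-0.145,"z":0,"twist":-15}
    - {"x":-0.114,"y":-0.173,"z":0,"twist":-18}
    - {"x":-0.13,"y":-0.197,"z":0,"twist":-21}

```text
time: 5.05
tool_pos: [571.5, -39.5, 261.8]
tcp_rot: [3.141, -0.002, 3.09]
contact_force: [0.2, -1.2, -1.8]
grip_width: 47.8
finger_force: 30.0
```

```bash
python3 -c "
from h import *
go([596,-184,262],1.741)"
```

```text
t 5.05 tcp [571.5 -39.5 261.8] yang 1.519 shift [-0.032  -0.1431 -0.0003] twist -12.7 F [ 0.2 -1.2 -1.8] w 47.8
```

play_rows:
  commands:
    - {"x":-0.006,"y":-0.028,"z":0,"twist":-3}
    - {"x":-0.012,"y":-0.056,"z":0,"twist":-6}
    - {"x":-0.018,"y":-0.082,"z":0,"twist":-8}
    - {"x":-0.024,"y":-0.107,"z":0,"twist":-10}
    - {"x":-0.029,"y":-0.128,"z":0,"twist":-12}
    - {"x":-0.031,"y":-0.138,"z":0,"twist":-12.7}
    - {"x":-0.032,"y":-0.143,"z":0.0,"twist":-12.7}
    - {"x":-0.032,"y":-0.143,"z":0.0,"twist":-12.7}

```text
time: 5.85
tool_pos: [595.9, -182.2, 262.2]
tcp_rot: [3.141, -0.001, -2.975]
contact_force: [-0.0, 0.1, -1.4]
grip_width: 47.4
finger_force: 30.0
```

```bash
python3 -c "
from h import *
go([596,-184,37],1.741)"
```

```text
t 5.85 tcp [ 595.9 -182.2  262.2] yang 1.738 shift [ 1.000e-04 -2.000e-03  2.252e-01] twist -0.2 F [-0.   0.1 -1.4] w 47.4
```

play_rows:
  commands:
    - {"x":0,"y":-0.002,"z":0.01,"twist":0}
    - {"x":0,"y":-0.002,"z":0.035,"twist":0}
    - {"x":0,"y":-0.002,"z":0.065,"twist":0}
    - {"x":0,"y":-0.002,"z":0.1,"twist":0}
    - {"x":0,"y":-0.002,"z":0.135,"twist":0}
    - {"x":0,"y":-0.002,"z":0.165,"twist":0}
    - {"x":0,"y":-0.002,"z":0.19,"twist":0}
    - {"x":0,"y":-0.002,"z":0.2,"twist":0}

```text
time: 6.65
tool_pos: [594.7, -182.6, 59.5]
tcp_rot: [3.138, -0.004, -2.973]
contact_force: [-0.2, 0.8, -1.2]
grip_width: 47.5
finger_force: 30.0
```

play_rows:
  commands:
    - {"x":0,"y":0,"z":0.005,"twist":0}
    - {"x":0,"y":0,"z":0.01,"twist":0}
    - {"x":0,"y":0,"z":0.014,"twist":0}
    - {"x":0,"y":0,"z":0.017,"twist":0}
    - {"x":0,"y":0,"z":0.02,"twist":0}
    - {"x":0,"y":0,"z":0.022,"twist":0}
    - {"x":0,"y":0,"z":0.023,"twist":0}
    - {"x":0,"y":0,"z":0.024,"twist":0}

```text
time: 7.45
tool_pos: [596.5, -184.3, 38.8]
tcp_rot: [-3.142, 0.0, -2.974]
contact_force: [0.1, -0.3, -1.4]
grip_width: 48.0
finger_force: 30.0
```

play_rows:
  commands:
    - {"x":0,"y":0,"z":0.0005,"twist":0}
    - {"x":0,"y":0,"z":0.001,"twist":0}
    - {"x":0,"y":0,"z":0.0015,"twist":0}
    - {"x":0,"y":0,"z":0.002,"twist":0}
    - {"x":0,"y":0,"z":0.0025,"twist":0}
    - {"x":0,"y":0,"z":0.0025,"twist":0}
    - {"x":0,"y":0,"z":0.0025,"twist":0}
    - {"x":0,"y":0,"z":0.0025,"twist":0}

```text
time: 8.25
tool_pos: [596.5, -184.3, 36.9]
tcp_rot: [-3.141, 0.0, -2.974]
contact_force: [-2.0, 0.4, 6.4]
grip_width: 47.6
finger_force: 30.0
```

play_rows:
  commands:
    - {"x":0,"y":0,"z":0,"twist":0}
    - {"x":0,"y":0,"z":0,"twist":0}
    - {"x":0,"y":0,"z":0,"twist":0}
    - {"x":0,"y":0,"z":0,"twist":0}
    - {"x":0,"y":0,"z":0,"twist":0}
    - {"x":0,"y":0,"z":0,"twist":0}
    - {"x":0,"y":0,"z":0,"twist":0}
    - {"x":0,"y":0,"z":0,"twist":0}
  jaw: 0.3

```text
time: 9.05
tool_pos: [596.4, -184.3, 36.2]
tcp_rot: [3.142, 0.0, -2.974]
contact_force: [0.8, -0.1, 0.2]
grip_width: 64.0
finger_force: 0.0
```

play_rows:
  commands:
    - {"x":0,"y":0,"z":-0.01,"twist":0}
    - {"x":0,"y":0,"z":-0.03,"twist":0}
    - {"x":0,"y":0,"z":-0.06,"twist":0}
    - {"x":0,"y":0,"z":-0.095,"twist":0}
    - {"x":0,"y":0,"z":-0.13,"twist":0}
    - {"x":0,"y":0,"z":-0.165,"twist":0}
    - {"x":0,"y":0,"z":-0.195,"twist":0}
    - {"x":0,"y":0,"z":-0.21,"twist":0}

```text
time: 9.85
tool_pos: [597.2, -184.6, 250.7]
tcp_rot: [-3.138, 0.005, -2.974]
contact_force: [0.7, 0.4, -0.1]
grip_width: 64.5
finger_force: 0.0
```

```bash
python3 -c "
from h import *
# grip pinch point 220 in front of hinge; tongue centre measured (418,238.4)
go([410,240,250],1.406)"
```

```text
t 9.85 tcp [ 597.2 -184.6  250.7] yang 1.739 shift [ 0.1135  0.4499 -0.0013] twist 19.1 F [ 0.7  0.4 -0.1] w 64.5
```

play_rows:
  commands:
    - {"x":0.004,"y":0.015,"z":0,"twist":1}
    - {"x":0.012,"y":0.046,"z":0,"twist":3}
    - {"x":0.021,"y":0.082,"z":0,"twist":5}
    - {"x":0.03,"y":0.12,"z":0,"twist":7}
    - {"x":0.04,"y":0.158,"z":0,"twist":9}
    - {"x":0.05,"y":0.196,"z":0,"twist":11}
    - {"x":0.06,"y":0.234,"z":0,"twist":13}
    - {"x":0.07,"y":0.272,"z":0,"twist":15}

```text
time: 10.65
tool_pos: [481.0, 73.5, 247.1]
tcp_rot: [3.141, 0.001, 3.046]
contact_force: [1.6, 0.2, -0.5]
grip_width: 64.2
finger_force: 0.0
```

```bash
python3 -c "
from h import *
go([411,239,250],1.408)"
```

```text
t 10.65 tcp [481.   73.5 247.1] yang 1.475 shift [ 0.0855  0.1581 -0.0029] twist 3.9 F [ 1.6  0.2 -0.5] w 64.2
```

play_rows:
  commands:
    - {"x":0.018,"y":0.033,"z":0,"twist":1}
    - {"x":0.036,"y":0.066,"z":0,"twist":2}
    - {"x":0.054,"y":0.099,"z":0,"twist":3}
    - {"x":0.068,"y":0.126,"z":0,"twist":4}
    - {"x":0.079,"y":0.146,"z":0,"twist":4}
    - {"x":0.084,"y":0.155,"z":0,"twist":4}
    - {"x":0.085,"y":0.158,"z":0,"twist":4}
    - {"x":0.085,"y":0.158,"z":0,"twist":4}

```text
time: 11.45
tool_pos: [412.4, 237.2, 246.5]
tcp_rot: [3.142, 0.001, 2.978]
contact_force: [-0.4, -0.8, -0.3]
grip_width: 64.0
finger_force: 0.0
```

```bash
python3 -c "
from h import *
go([411,239,152],1.408)
c=snap('top','t3');c=load('t3')
print('hidden check'); 
w=snap('wrist','w3');s=snap('side','s3')
A=c['pixels'][110:270,140:440,::-1]; B=w['pixels'][:,:,::-1]
cv2.imwrite('pics/m3.png',np.vstack([cv2.resize(A,(560,299)),cv2.resize(B,(480,300),interpolation=cv2.INTER_AREA)if 0 else cv2.copyMakeBorder(cv2.resize(B,(470,294)),0,6,0,90,0)]))
w=load('w3')
for r in (190,212,237): print(r,proj(w,[627-.9869*r,204+.161*r,150]))"
```

```text
t 11.45 tcp [412.4 237.2 246.5] yang 1.407 shift [0.0017 0.0016 0.0945] twist -0.0 F [-0.4 -0.8 -0.3] w 64.0
hidden check
190 [322.03970454 242.03923012]
212 [322.01315974 215.96092644]
237 [321.98206225 184.86601139]
```

View pics/m3.png

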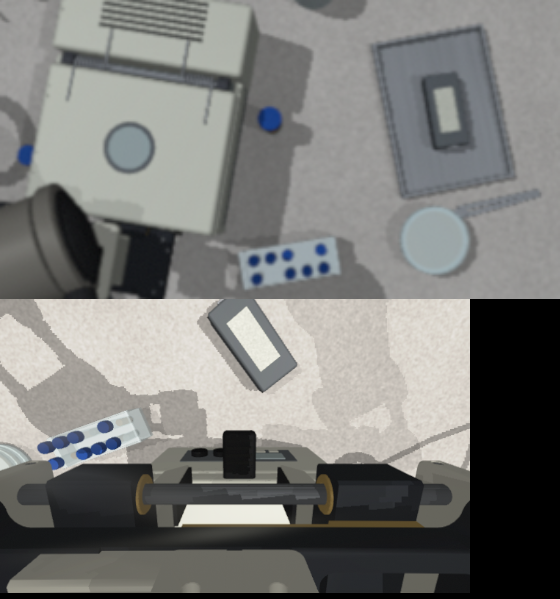

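The box lies flat inside the tray at mosaic (446,110). In the wrist view the tongue is centred between the fingers at about column 325, against a predicted 322, so I add 2 mm sideways and descend.

play_rows:
  commands:
    - {"x":0.002,"y":0.003,"z":0.008,"twist":0}
    - {"x":0.002,"y":0.0035,"z":0.023,"twist":0}
    - {"x":0.002,"y":0.0035,"z":0.04,"twist":0}
    - {"x":0.002,"y":0.0035,"z":0.057,"twist":0}
    - {"x":0.002,"y":0.0035,"z":0.073,"twist":0}
    - {"x":0.002,"y":0.0035,"z":0.085,"twist":0}
    - {"x":0.002,"y":0.0035,"z":0.092,"twist":0}
    - {"x":0.002,"y":0.0035,"z":0.0945,"twist":0}

```text
time: 12.4
tool_pos: [410.4, 240.9, 150.8]
tcp_rot: [-3.141, -0.001, 2.978]
contact_force: [0.4, 0.3, 0.9]
grip_width: 64.3
finger_force: 0.0
```

play_rows:
  commands:
    - {"x":0,"y":0,"z":0,"twist":0}
    - {"x":0,"y":0,"z":0,"twist":0}
    - {"x":0,"y":0,"z":0,"twist":0}
    - {"x":0,"y":0,"z":0,"twist":0}
    - {"x":0,"y":0,"z":0,"twist":0}
    - {"x":0,"y":0,"z":0,"twist":0}
    - {"x":0,"y":0,"z":0,"twist":0}
    - {"x":0,"y":0,"z":0,"twist":0}
  jaw: 1

```text
time: 13.2
tool_pos: [411.1, 242.3, 152.2]
tcp_rot: [3.139, 0.001, 2.978]
contact_force: [-0.0, 4.7, 0.0]
grip_width: 35.5
finger_force: 30.0
```

```bash
python3 - <<'E'
from h import *
go([411,239,152],1.408)
o=bot.get_obs(); p=o['tool_pos']+[0,0,-6]
d=np.array([.9869,-.161]); h=np.array([627,204.])
r=(h-p[:2])@d; z=p[2]-142; L=np.hypot(r,z); a0=np.arctan2(z,r); print('pinch r',r,'z',z,'moment',o['moment'])
for th in np.arange(0,.95,.05):
    a=a0+th; print(round(th,2),'fwd(x tool -):', round((r-L*np.cos(a))/1000,4),'up',round((L*np.sin(a)-z)/1000,4))
E
```

```text
t 13.2 tcp [411.1 242.3 152.2] yang 1.407 shift [-0.0005 -0.0033  0.0002] twist -0.0 F [-0.   4.7  0. ] w 35.5
pinch r 219.2605127046074 z 4.180491874573022 moment [ 0.79467414 -0.01773536  0.08049734]
0.0 fwd(x tool -): -0.0 up 0.0
0.05 fwd(x tool -): 0.0005 up 0.011
0.1 fwd(x tool -): 0.0015 up 0.0219
0.15 fwd(x tool -): 0.0031 up 0.0327
0.2 fwd(x tool -): 0.0052 up 0.0435
0.25 fwd(x tool -): 0.0079 up 0.0541
0.3 fwd(x tool -): 0.011 up 0.0646
0.35 fwd(x tool -): 0.0147 up 0.0749
0.4 fwd(x tool -): 0.0189 up 0.0851
0.45 fwd(x tool -): 0.0236 up 0.095
0.5 fwd(x tool -): 0.0288 up 0.1046
0.55 fwd(x tool -): 0.0345 up 0.114
0.6 fwd(x tool -): 0.0407 up 0.1231
0.65 fwd(x tool -): 0.0472 up 0.1318
0.7 fwd(x tool -): 0.0543 up 0.1403
0.75 fwd(x tool -): 0.0617 up 0.1483
0.8 fwd(x tool -): 0.0695 up 0.156
0.85 fwd(x tool -): 0.0777 up 0.1633
0.9 fwd(x tool -): 0.0862 up 0.1702
```

play_rows:
  commands:
    - {"x":0,"y":0.001,"z":-0.003,"twist":0}
    - {"x":-0.0003,"y":0.001,"z":-0.008,"twist":0}
    - {"x":-0.001,"y":0.001,"z":-0.015,"twist":0}
    - {"x":-0.0015,"y":0.001,"z":-0.022,"twist":0}
    - {"x":-0.0024,"y":0.001,"z":-0.0285,"twist":0}
    - {"x":-0.0035,"y":0.001,"z":-0.035,"twist":0}
    - {"x":-0.0047,"y":0.001,"z":-0.041,"twist":0}
    - {"x":-0.0052,"y":0.001,"z":-0.0435,"twist":0}

```text
time: 14.0
tool_pos: [415.9, 241.5, 195.9]
tcp_rot: [3.141, -0.0, 2.978]
contact_force: [-0.5, 3.9, -2.5]
grip_width: 35.7
finger_force: 30.0
```

play_rows:
  commands:
    - {"x":-0.0013,"y":0.0,"z":-0.005,"twist":0}
    - {"x":-0.0042,"y":0.0,"z":-0.0158,"twist":0}
    - {"x":-0.0076,"y":0.0,"z":-0.0262,"twist":0}
    - {"x":-0.0115,"y":0.0,"z":-0.0365,"twist":0}
    - {"x":-0.016,"y":0.0,"z":-0.0465,"twist":0}
    - {"x":-0.0198,"y":0.0,"z":-0.054,"twist":0}
    - {"x":-0.0225,"y":0.0,"z":-0.059,"twist":0}
    - {"x":-0.0236,"y":0.0,"z":-0.0611,"twist":0}

```text
time: 14.8
tool_pos: [439.3, 237.7, 257.0]
tcp_rot: [3.141, -0.0, 2.978]
contact_force: [-2.2, 5.5, -1.4]
grip_width: 35.9
finger_force: 30.0
```

```bash
python3 -c "
from h import *
snap('side','s5');snap('top','t5')
A=load('s5')['pixels'][90:240,180:400,::-1];B=load('t5')['pixels'][90:270,130:310,::-1]
cv2.imwrite('pics/m5.png',np.vstack([cv2.resize(A,(440,300)),cv2.copyMakeBorder(cv2.resize(B,(300,300)),0,0,0,140,0)]))
go([411,239,152])
"
```

```text
t 14.9 tcp [439.2 237.7 256.8] yang 1.407 shift [ 0.028  -0.0034  0.1048] twist -0.0 F [-1.8  5.3 -0.6] w 35.8
```

View pics/m5.png

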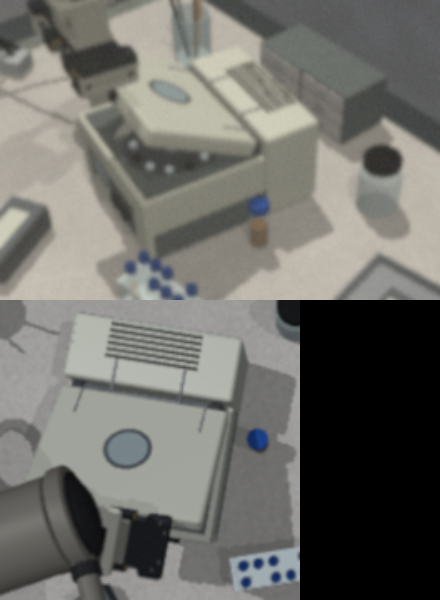

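The lid is following the gripper and is open by roughly 0.5 rad, and the tongue is still held. Continuing along the arc.

play_rows:
  commands:
    - {"x":-0.003,"y":0.0005,"z":-0.0047,"twist":0}
    - {"x":-0.0085,"y":0.001,"z":-0.0135,"twist":0}
    - {"x":-0.0145,"y":0.001,"z":-0.0221,"twist":0}
    - {"x":-0.0205,"y":0.001,"z":-0.03,"twist":0}
    - {"x":-0.027,"y":0.001,"z":-0.0375,"twist":0}
    - {"x":-0.0333,"y":0.001,"z":-0.044,"twist":0}
    - {"x":-0.037,"y":0.001,"z":-0.0478,"twist":0}
    - {"x":-0.0383,"y":0.001,"z":-0.0491,"twist":0}

```text
time: 15.7
tool_pos: [477.8, 231.6, 306.1]
tcp_rot: [-3.141, 0.001, 2.977]
contact_force: [-3.5, -2.7, 1.9]
grip_width: 35.8
finger_force: 30.0
```

```bash
cat > ang.py <<'E'
from h import *
import sys
tag=sys.argv[1]
h=np.array([627,204,142.]); ex=np.array([.9869,-.161,0])
def win(c,box):
    x0,y0,x1,y1=box; im=c['pixels'][y0:y1,x0:x1].astype(int)
    m=((im[:,:,2]-im[:,:,0]>4)&(im.max(2)>95)).astype(np.uint8)   # bluish pane on cream lid
    m=cv2.morphologyEx(m,cv2.MORPH_OPEN,np.ones((3,3)))
    k=max(cv2.findContours(m,0,2)[0],key=cv2.contourArea); e=cv2.fitEllipse(k); return (e[0][0]+x0,e[0][1]+y0),e[1]
if tag!='t3':
    snap('top','t'+tag); snap('side','s'+tag)
else: tag='3'
o=bot.get_obs(); go([411,239,152])
pts=[]
for n,b in(('t',(180,140,240,215)),('s',(235,100,300,165))):
    c=load(n+tag); p,ax=win(c,b); e,v=ray(c,p); pts.append((e,v)); print(n,np.round(p,1),np.round(ax,1))
    # ray with the lid-angle: intersect with vertical plane through the window (own y offset ~ 0)
A=np.hstack([pts[0][1][:,None],-pts[1][1][:,None]]); s=np.linalg.lstsq(A,pts[1][0]-pts[0][0],rcond=None)[0]
P0=pts[0][0]+s[0]*pts[0][1];P1=pts[1][0]+s[1]*pts[1][1];P=(P0+P1)/2
r=(h-P)@ex; z=P[2]-142; print('window',P.round(1),'gap',np.linalg.norm(P0-P1).round(1),'r',r.round(1),'z',z.round(1),'L',np.hypot(r,z).round(1),'raw ang',np.arctan2(z,r).round(3))
p=o['tool_pos']-[0,0,6]; r=(h-p)@ex; z=p[2]-142; print('pinch L',np.hypot(r,z).round(1),'ang',(np.arctan2(z,r)-.019).round(3))
E
python3 ang.py t3; python3 ang.py 6
```

```text
t 15.7 tcp [477.8 231.6 306.1] yang 1.407 shift [ 0.0672 -0.0035  0.1541] twist -0.0 F [-3.5 -2.7  1.9] w 35.8
t [208.8 188.6] [25.8 26.1]
s [262.8 148.2] [ 4.3 10.6]
window [535.2 218.3 161.3] gap 7.7 r 92.9 z 19.3 L 94.9 raw ang 0.204
pinch L 219.1 ang 0.787
t 15.8 tcp [477.7 231.7 305.9] yang 1.407 shift [ 0.067  -0.0035  0.1539] twist -0.0 F [-4.1 -3.9  1. ] w 35.8
t [205.8 168.7] [15.  24.1]Traceback (most recent call last):
  File "ang.py", line 16, in <module>
    c=load(n+tag); p,ax=win(c,b); e,v=ray(c,p); pts.append((e,v)); print(n,np.round(p,1),np.round(ax,1))
                        ~~~^^^^^
  File "ang.py", line 9, in win
    k=max(cv2.findContours(m,0,2)[0],key=cv2.contourArea); e=cv2.fitEllipse(k); return (e[0][0]+x0,e[0][1]+y0),e[1]
ValueError: max() iterable argument is empty
```

```bash
python3 - <<'E'
t=open('ang.py').read().split("pts=[]")
new='''from scipy.optimize import brentq
W=np.array([90.9,4.5,14])  # placeholder, from shut picture
n=np.array([.161,.9869,0])
def top(tag):
    c=load('t'+tag); p,ax=win(c,(180,140,240,215)); return c,p,ax
c,p,ax=top('3'); Q=onz(c,p,156); r0=(h-Q)@ex; y0=(Q-h)@n
c,p,ax=top(tag)
def f(a):
    r=r0*np.cos(a)-14*np.sin(a); z=r0*np.sin(a)+14*np.cos(a); return proj(c,h-ex*r+n*y0+[0,0,z])[1]-p[1]
print('shut r',r0.round(1),'y',y0.round(1),'ellipse',np.round(p,1),np.round(ax,1),'camera angle',round(brentq(f,-.1,1.2),3))
'''
i=t[1].index("p=o['tool_pos']")
new=new.replace("W=np.array([90.9,4.5,14])  # placeholder, from shut picture\n","")
open('ang.py','w').write(t[0].replace("; snap('side','s'+tag)","")+new+t[1][i:])
E
sed -i "s/if tag!='t3':/if len(sys.argv)<3:/; s/else: tag='3'//" ang.py
python3 ang.py 6 old; python3 ang.py 5 old | grep camera
```

```text
t 15.8 tcp [477.7 231.7 305.9] yang 1.407 shift [ 0.067  -0.0035  0.1539] twist -0.0 F [-4.1 -3.9  1. ] w 35.8
shut r 96.2 y 2.1 ellipse [205.8 168.7] [15.  24.1] camera angle 0.792
pinch L 219.1 ang 0.786
shut r 96.2 y 2.1 ellipse [205.9 178.7] [19.8 24.2] camera angle 0.503
```

Camera gives 0.79 rad and the pinch geometry 0.787 rad. Now up to about 0.875.

play_rows:
  commands:
    - {"x":-0.0015,"y":-0.0005,"z":-0.0014,"twist":0}
    - {"x":-0.0035,"y":-0.0005,"z":-0.0033,"twist":0}
    - {"x":-0.006,"y":-0.0005,"z":-0.0055,"twist":0}
    - {"x":-0.0085,"y":-0.0005,"z":-0.0077,"twist":0}
    - {"x":-0.011,"y":-0.0005,"z":-0.0098,"twist":0}
    - {"x":-0.013,"y":-0.0005,"z":-0.0116,"twist":0}
    - {"x":-0.0145,"y":-0.0005,"z":-0.0128,"twist":0}
    - {"x":-0.0145,"y":-0.0005,"z":-0.0128,"twist":0}

```text
time: 16.6
tool_pos: [491.8, 229.3, 318.3]
tcp_rot: [3.141, 0.0, 2.978]
contact_force: [-2.0, -1.2, -0.4]
grip_width: 35.9
finger_force: 30.0
```

```bash
python3 ang.py 7
```

```text
t 16.65 tcp [491.7 229.4 318.2] yang 1.407 shift [ 0.0812 -0.0036  0.1662] twist -0.0 F [-0.9 -1.2 -0. ] w 35.6
shut r 96.2 y 2.1 ellipse [205.9 165.3] [13.4 23.8] camera angle 0.877
pinch L 218.9 ang 0.872
```

4.3° past balance. Now easing back to about 0.73.

play_rows:
  commands:
    - {"x":0,"y":0,"z":0,"twist":0}
    - {"x":0.0017,"y":0,"z":0.0014,"twist":0}
    - {"x":0.0042,"y":0,"z":0.0037,"twist":0}
    - {"x":0.0068,"y":0,"z":0.0061,"twist":0}
    - {"x":0.0093,"y":0,"z":0.0085,"twist":0}
    - {"x":0.0119,"y":0,"z":0.011,"twist":0}
    - {"x":0.0137,"y":0,"z":0.0128,"twist":0}
    - {"x":0.0154,"y":0,"z":0.0144,"twist":0}

```text
time: 17.45
tool_pos: [475.9, 231.9, 303.7]
tcp_rot: [-3.141, -0.0, 2.978]
contact_force: [-1.3, -3.2, 3.0]
grip_width: 35.9
finger_force: 30.0
```

play_rows:
  commands:
    - {"x":0.0016,"y":0,"z":0.0015,"twist":0}
    - {"x":0.0032,"y":0,"z":0.003,"twist":0}
    - {"x":0.0048,"y":0,"z":0.0046,"twist":0}
    - {"x":0.0063,"y":0,"z":0.0061,"twist":0}
    - {"x":0.0074,"y":0,"z":0.0071,"twist":0}
    - {"x":0.008,"y":0,"z":0.0077,"twist":0}
    - {"x":0.008,"y":0,"z":0.0077,"twist":0}
    - {"x":0.008,"y":0,"z":0.0077,"twist":0}

```text
time: 18.25
tool_pos: [468.6, 233.1, 296.0]
tcp_rot: [-3.141, 0.0, 2.978]
contact_force: [0.1, -5.5, 0.4]
grip_width: 35.4
finger_force: 30.0
```

```bash
python3 ang.py 8
```

```text
t 18.3 tcp [468.5 233.1 296. ] yang 1.407 shift [ 0.0578 -0.0035  0.144 ] twist -0.0 F [ 1.  -4.7 -0.4] w 35.6
shut r 96.2 y 2.1 ellipse [205.7 171.1] [16.5 24.1] camera angle 0.73
pinch L 218.7 ang 0.724
```

View pics/t8.png

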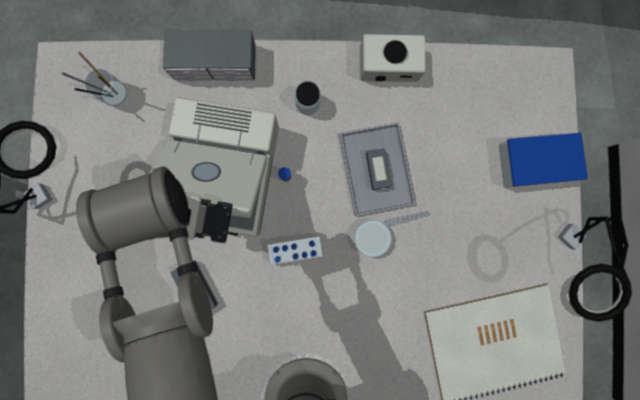

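The lid is held at about 0.727 rad (window at (206,171)), which is 4.2° below balance. The box lies in the tray at (378,169), and the visible bystanders are where they were.

```bash
python3 -c "
from plant import bot
print(bot.close_job())"
```

```text
the job is handed in; nothing more can be done
None
```

The job is handed in, with no verdict returned: the smaller slide box lies flat in the tray, and the lid went to about 0.875 rad, then back to about 0.73 rad, where the gripper still holds it by the grip.

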